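Lower a loaded hydraulic lift level with the hotplate

TASK

Crack open the tilted release valve at the foot of the hydraulic lift so that the platform with the pan creeps down slowly under its own weight; when its top is level with the white top of the hotplate beside it, shut the valve fully again and let go. Never let the platform run down fast (more than about 5 cm/s), do not touch the platform or its load, and leave the other things on the table where they are.

Things in the scene. Friction and masses are not known exactly. Their poses are not given: they have to be found in the camera images.
- jack: the hydraulic lift's fixed foot: dark steel slab 240 x 170 x 18 mm (from x = -140 to +100 mm, y +-85 mm), with a grey upright cylinder 80 mm across up to 110 mm high at x = +20 mm, and the valve block before it. Origin on the table; its -x side is its front, where the valve is, and faces the robot's right (-y of the world) more than the robot; z up.
- platform (a joint): sinking of the platform in m: 0 raised (top at 235 mm), 0.115 fully down; cannot be raised again, sinks by its own weight. Valve shut: it stands still. It begins to creep at a valve angle between 0.2 and 0.75 rad (unknown load), then gains about 2.5 mm/s per further 0.01 rad, within some tenths of a second; turned back below that angle it stops within 0.1 s
- platform_top (a point): centre of the top face of the lift's aluminium platform, a plate 200 (x) x 180 (y) x 12 mm that carries a green lidded pan (fixed to it, 124 mm across, 82 mm high) and overhangs the lift's foot; axes as jack. It moves straight down.
- valve (a joint): release valve angle in rad: 0 fully shut (stop), up to 1.4; it grows (opens) as the handle is turned anticlockwise seen from its outer end, i.e. right-handed about the z axis of valve_grip. It stays where it is left; turning takes about 0.2 N m.
- valve_grip (a point): centre of the valve handle, a steel bar 80 mm long (x), 14 thick (y, to be pinched), 26 high (z), 88 mm above the table, 125 mm before the lift's origin, 25 mm before the platform's edge. z runs out along its 12 mm stem, leaning 40 degrees from vertical to the lift's front; the bar turns about z. Shut, x points up towards the platform. A 30 mm collar begins 33 mm below the centre
- hotplate: laboratory hotplate, fixed, next to the lift, behind it (+x of jack) or at its -y side: white body, 160 mm square white ceramic top, 150 mm tall. Origin at the centre of its underside.
- hotplate_top (a point): centre of the hotplate's top face, 150 mm above the table: the height to which the platform top must come
- supply: grey power supply, fixed, 150 mm square, 118 mm tall, in the other of these two places; not to be used. Origin at the centre of its underside.
- bottle_brown: brown glass bottle, 60 mm across, 150 mm tall, bystander beside the lift; origin at the middle of its underside
- jug: white open plastic beaker, 76 mm across, 85 mm tall, bystander beside the lift; origin at the middle of its underside
- bottle_tall: large amber bottle with a white cap and a label, 68 mm across, 160 mm tall, bystander; origin at the middle of its underside
- jar: white lidded jar, 64 mm across, 80 mm tall, bystander; origin at the middle of its underside
- tongs: steel crucible tongs lying flat, 180 mm long, bystander; origin at its middle
- paper_cup: paper cup, 72 mm across, 90 mm tall, bystander; origin at the middle of its underside
- spatula: lab spatula lying flat, 170 mm long, bystander; origin at its middle

How it is judged:
On the way:
1. the valve is cracked open and the platform creeps down (value of joint valve above 0.1 rad and velocity of joint platform above 0.002 m/s), for 0.2 s.
At the end, for the whole second after the job is handed in: The platform's top stands still level with the hotplate's top (within 6 mm), the valve is shut (within 0.08 rad of its stop) and released (z of platform_top in the frame of hotplate_top between -0.006 and 0.006 m and value of joint valve below 0.08 rad and velocity of joint platform below 0.001 m/s); the robot touches nothing.
It fails at once if the platform runs down faster than 60 mm/s (velocity of joint platform above 0.06 m/s).
It fails at once if the robot touches the platform or its load (over 1 N) (contact force between any of the arm, the fingers and platform above 1 N).
It fails at once if a bystander is moved by more than 30 mm (distance of any of bottle_brown, jug, bottle_tall, jar, tongs, paper_cup, spatula from where it was at the start of the episode above 0.03 m).
It also fails if it takes over 67 s, if anything falls off the work surface, if the arm or the gripper's body presses on something with over 40 N, if the wrist force passes 120 N, or if a joint passes its speed limit or range.

ROBOT

A 6-joint arm with a two-finger parallel gripper is mounted at the origin on the work surface. World frame = base frame: x ahead of the robot, y to its left, z up, the work surface at z = 0. Lengths are in m, angles in rad, forces in N, time in s.
With the tool pointing down it reaches from about 0.3 to 0.875 m from the base axis. Payload 6.4 kg.
Tool frame: the origin (TCP) lies at the very end of the fingers, on their centre line; the grasp point (between the pads) lies 19 mm behind it (manip.grasp_offset is the distance from the TCP to the grasp point, in m); z points along the fingers, y is the line along which they close (so a half turn about z gives the same grasp; the last joint's range is limited). The gripper opens to 85 mm and grips with 20 to 120 N. Pads are 22 mm wide; open, the fingers measure 114 mm over their backs; the gripper's body (76 mm by 85 mm) begins 54 mm behind the grasp point. The pads swing forward as they close: fully open they stand 13 mm farther back than shut.
Start: joints at [1.104, 0.181, 1.607, -0, 1.354, -0.206], TCP at [0.148, 0.556, 0.231] pointing down, gripper open.
Joint ranges: [-2.99, 2.99], [-0.89, 2.07], [0.3, 2.58], [-1.14, 4.28], [0, 2.63], [-3.12, 3.12]. Speed limits (rad/s): [2.57, 2.57, 3.01, 3.14, 3.14, 3.14].

INTERFACE

Orientations are given as a unit quaternion [x, y, z, w].
In Python, from rig import sensors, eyes, manip gives the robot as it stands.
- The arm moves only by the tool arm_command, never from a script. Its argument "motion" is a list of rows, each a list of 7 numbers: the shift along the tool's x, y, z in cm, then the turn, a rotation vector about the tool's x, y, z in degrees, then the closure in counts, from 0 (fully open) to 255 (shut). In form: [[dx, dy, dz, ax, ay, az, hand], ...]. A call has 1 to 8 rows; each row is the pose to reach, as a shift and turn from the pose commanded when the call began, along the tool's axes at that moment; what a row does not reach only later rows make up. A row lasts 1/10 s, in which the tool goes at most 50 mm and 8.59 degrees, less where a joint would pass 70% of its speed; a pose out of reach is approached as far as the arm can. A call with a gripper value outside its range is refused whole. The fingers move at their own pace and stop on an object; "grip_force" is the grip in N (left out, the last holds). Time passes only in rows, so rows that repeat a pose let the fingers close. It gives the time, the measured TCP pose, the force, the opening and the grip force at its end, in the units of the state.
- sensors.get_obs(): the state, without advancing time (a new reading comes with each control period).
- eyes.camera(name): name is "side" or "top" or "wrist"; returns a dict with "pixels" (480x640x3 uint8, red, green, blue), "camera_matrix" (3x3 intrinsics, pixels), "R" (3x3) and "t" (3): a world point X has camera coordinates R X + t; the wrist camera has in their place "tool_from_camera" (4x4, takes a point from camera to tool coordinates, whose origin is the TCP and whose axes are the flange's). Camera axes: x right, y down, z forward; pixel columns grow to the right and rows downward; lengths in m; the calibration is good to about 2 mm. A picture is of the moment at which its call begins: read the wrist's pose just before it. There is no depth.
- manip.hand_in(): hands the job in; it is judged then, once.
Trained networks look in the newest picture that a camera, given by its name, has taken for a name from the list of things; names that differ only in an ending like _2 or _b are one class to them, and where a whole thing is asked for, a point or a joint stands for the part that bears it (a point fixed in the world has none). Each returns a list of dicts, best first, with "score" (0 to 1); they miss things now and then, are a little off and sometimes report something else, mostly with a low value. They report only what shows in the picture. A call takes as long as a camera call.
- eyes.spot_in(camera, target): "at" ([column, row] in pixels, amid what is visible of it).
The state is a dict: "clock": time; "joint_positions": joint angles; "qvel": joint speeds; "joint_efforts": joint torques, N m; "tool_pos": TCP position; "tool_rot": TCP orientation; "contact_force": force on the tool from outside, world axes, zero at the start; "torque": the same for the moment, N m; "finger_gap": opening from 0.0 (shut) to 1.0 (fully open); "gripper_force": force on a finger pad.
Only numpy, scipy, OpenCV 4.12 (cv2) and the standard library are available. Lean on these libraries where they do the work, as an engineer would, in place of code of your own. Each camera call takes 0.05 s, during which the arm holds its last target. There are 200 camera calls.

## Working session

There is one attempt and no reset: what is moved stays moved. The work goes in short steps, Python scripts to look and compute and a tool call to move; the robot and the scene stay as the last step left them, time stands still between calls to the robot, and variables do not carry over. Pictures are saved under pics/ and viewed, at most 10 in all, crops included, and the job is handed in when it is done.

Besides the shell and the picture viewer there is one more tool, called after ">>>" as a command line: name --pt "numbers of a row" for each row, then --argument value for the rest. arm_command: Moves the arm, as the interface text tells. Its arguments: {"type":"object","properties":{"motion":{"type":"array","items":{"type":"array","items":{"type":"number"}}},"grip_force":{"type":"number"}},"required":["motion"]}

```bash
mkdir -p pics
cat > h.py <<'E'
import numpy as np, cv2
from scipy.spatial.transform import Rotation as Rot
from rig import sensors, eyes, manip
def cam(name):
    o=sensors.get_obs(); c=eyes.camera(name)
    K=np.array(c["camera_matrix"])
    if "R" in c: R=np.array(c["R"]);t=np.array(c["t"])
    else:
        T=np.eye(4);T[:3,:3]=Rot.from_quat(o["tool_rot"]).as_matrix();T[:3,3]=o["tool_pos"]
        M=np.linalg.inv(T@np.array(c["tool_from_camera"])); R=M[:3,:3];t=M[:3,3]
    return c["pixels"],K,R,t
def save(px,n): cv2.imwrite("pics/"+n,cv2.cvtColor(np.ascontiguousarray(px),cv2.COLOR_RGB2BGR))
def P(K,R,t): return K@np.c_[R,t]
def tri(obs): # list of (K,R,t,uv)
    A=[]
    for K,R,t,uv in obs:
        p=P(K,R,t); A+= [uv[0]*p[2]-p[0], uv[1]*p[2]-p[1]]
    A=np.array(A); return np.linalg.lstsq(A[:,:3],-A[:,3],rcond=None)[0]
def onz(K,R,t,uv,z):
    d=R.T@np.linalg.solve(K,[uv[0],uv[1],1]); c=-R.T@t; return c+d*(z-c[2])/d[2]
def proj(K,R,t,X):
    q=K@(R@np.asarray(X)+t); return q[:2]/q[2]
E
python3 - <<'E'
from h import *
o=sensors.get_obs(); print({k:np.round(v,3) for k,v in o.items()}, manip.grasp_offset)
C={}
for n in("side","top"):
    C[n]=cam(n); save(C[n][0],n+"0.png")
    print(n,"cam pos",np.round(-C[n][2].T@C[n][3],3))
for th in["jack","platform_top","valve_grip","hotplate","supply","bottle_brown","jug","bottle_tall","jar","tongs","paper_cup","spatula"]:
    ob=[]
    for n in C:
        r=eyes.spot_in(n,th)[:2]; print(th,n,[(np.round(a["at"]).tolist(),round(a["score"],2)) for a in r])
        if r: ob.append((*C[n][1:],r[0]["at"]))
    if len(ob)==2: print("   ",np.round(tri(ob),3))
E
```

```text
{'clock': np.float64(0.0), 'joint_positions': array([ 1.104,  0.182,  1.608,  0.   ,  1.354, -0.206]), 'qvel': array([-0.001,  0.002, -0.001,  0.001, -0.   ,  0.   ]), 'joint_efforts': array([ 3.0000e-03, -4.4485e+01, -3.5136e+01,  0.0000e+00,  9.0000e-03,
        0.0000e+00]), 'tool_pos': array([0.148, 0.555, 0.23 ]), 'tool_rot': array([ 0.13 ,  0.992, -0.001, -0.   ]), 'contact_force': array([-0.002, -0.594, -0.611]), 'torque': array([0.023, 0.011, 0.055]), 'gripper_force': np.float64(0.0), 'finger_gap': np.float64(0.998)} 0.0187
side cam pos [ 0.049 -0.582  1.15 ]
top cam pos [0.259 0.04  1.675]
jack side [([296.0, 223.0], 0.31)]
jack top [([294.0, 249.0], 0.84), ([472.0, 282.0], 0.38)]
    [0.536 0.085 0.219]
platform_top side [([295.0, 224.0], 0.6)]
platform_top top []
valve_grip side [([341.0, 206.0], 0.73), ([343.0, 252.0], 0.53)]
valve_grip top [([311.0, 218.0], 0.49)]
    [0.626 0.032 0.262]
hotplate side [([222.0, 269.0], 0.84), ([446.0, 467.0], 0.42)]
hotplate top [([264.0, 305.0], 0.88)]
    [0.371 0.187 0.062]
supply side [([280.0, 182.0], 0.55)]
supply top [([237.0, 231
[... 188 characters left out ...]
56)]
    [ 0.643  0.113 -0.313]
jug side [([338.0, 208.0], 0.66)]
jug top [([268.0, 201.0], 0.96)]
    [0.746 0.177 0.057]
bottle_tall side [([364.0, 470.0], 0.81)]
bottle_tall top [([444.0, 321.0], 0.93), ([311.0, 218.0], 0.46)]
    [ 0.325 -0.415  0.062]
jar side [([451.0, 467.0], 0.61)]
jar top [([470.0, 278.0], 0.85), ([290.0, 244.0], 0.5)]
    [ 0.471 -0.518  0.045]
tongs side [([333.0, 447.0], 0.75)]
tongs top [([416.0, 314.0], 0.74)]
    [ 0.336 -0.331 -0.015]
paper_cup side [([208.0, 165.0], 0.73)]
paper_cup top [([152.0, 256.0], 0.96), ([419.0, 246.0], 0.34)]
    [0.55  0.57  0.048]
spatula side [([424.0, 388.0], 0.64)]
spatula top [([420.0, 245.0], 0.84)]
    [ 0.587 -0.357 -0.01 ]
```

View pics/side0.png

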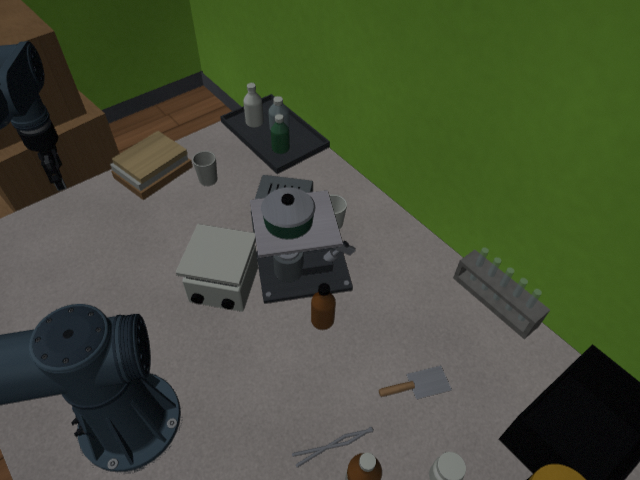

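View pics/top0.png

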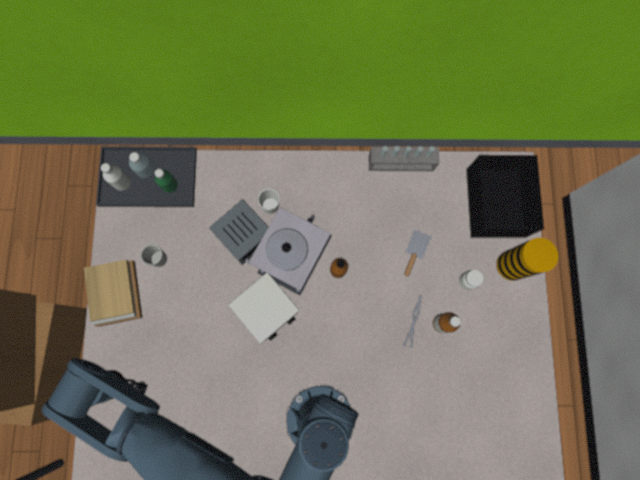

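Side view: the lift stands near (300,230), with the valve handle at its right around (345,250). The hotplate is at (220,265) and the brown bottle at (322,308). In the top view the platform's corners are about (283,209), (330,237), (297,291) and (247,262). The handle peeks out at (311,218), so the front faces away from the robot and to its right. I'll zoom in on both.

Run:
```python
from h import *
C={n:cam(n) for n in("side","top")}
a=C["side"][0][170:330,220:380]; b=C["top"][0][180:340,200:360]
im=np.hstack([cv2.resize(np.ascontiguousarray(x),(400,400),interpolation=cv2.INTER_CUBIC) for x in(a,b)])
im=cv2.convertScaleAbs(im,alpha=1.4); save(im,"crop1.png")
t=C["top"][1:]; s=C["side"][1:]
cs=[(283,209),(330,237),(297,291),(247,262)]
W=[onz(*t,c,.235) for c in cs]; print(np.round(W,3), "centre",np.mean(W,0).round(3), "sides",[np.linalg.norm(W[i]-W[i-1]).round(3) for i in range(4)])
print("valve tri",tri([(*s,(346,249)),(*t,(311,218))]).round(3), onz(*t,(311,218),.088),onz(*s,(346,249),.088))
print("hot",onz(*t,(264,308),.15),"bottle", onz(*t,(339,268),.14),onz(*s,(323,290),.15),"jug",onz(*t,(269,201),.08),onz(*s,(338,200),.085))
```

```text
[[ 0.659  0.118  0.235]
 [ 0.57  -0.027  0.235]
 [ 0.405  0.074  0.235]
 [ 0.492  0.225  0.235]] centre [0.531 0.098 0.235] sides [np.float64(0.198), np.float64(0.17), np.float64(0.194), np.float64(0.175)]
valve tri [0.668 0.033 0.071] [0.66804129 0.03087952 0.088     ] [0.65381709 0.02467802 0.088     ]
hot [0.35974822 0.1789181  0.15      ] bottle [ 0.48852972 -0.05927608  0.14      ] [ 0.49610211 -0.07104749  0.15      ] jug [0.72992945 0.17520822 0.08      ] [0.75451951 0.17715703 0.085     ]
```

View pics/crop1.png

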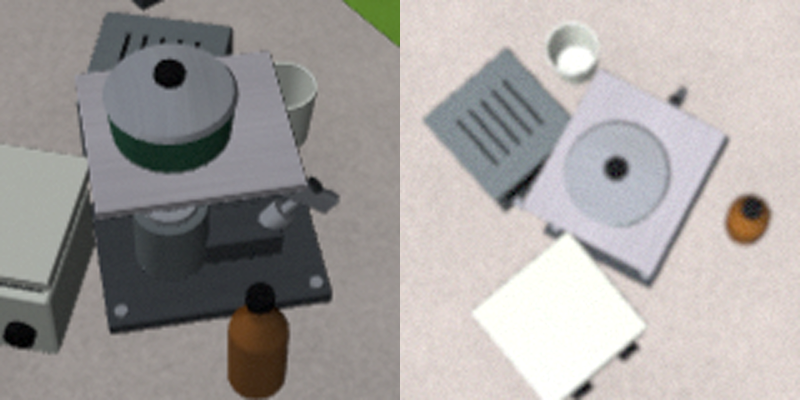

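The crop shows the bar handle just outside the platform's front edge, at side pixel (348,248). Its front faces about (0.85,-0.53), the hotplate stands behind the lift and the supply at its -y side. The platform sides measure 0.197 and 0.172 m, which fits. I'll plan the approach along the stem.

```bash
cat >> h.py <<'E'
f=np.array([.85,-.527,0]); f/=np.linalg.norm(f); V=np.array([.637,.032,.088])
def Rt(tilt,yaw=0):
    ff=Rot.from_euler('z',yaw).apply(f); z=-(np.cos(tilt)*np.array([0,0,1])+np.sin(tilt)*ff); y=np.cross([0,0,1],ff); 
    return np.c_[np.cross(y,z),y,z]
def rel(p,R,o=None):
    o=o or sensors.get_obs(); R0=Rot.from_quat(o["tool_rot"]); 
    return (R0.inv().apply(np.asarray(p)-o["tool_pos"])*100).round(2),np.degrees((R0.inv()*Rot.from_matrix(R)).as_rotvec()).round(2)
E
python3 - <<'E'
from h import *
R=Rt(np.radians(40)); S=-R[:,2]; print("stem",S.round(3))
c=eyes.camera("wrist"); print(np.array(c["tool_from_camera"]).round(3))
print("up",rel([.148,.556,.45],Rt(0)))
print("mid",rel([.45,.35,.45],Rt(0)))
W=V+S*.20; print("W",W, rel(W,R))
E
```

```text
stem [ 0.546 -0.339  0.766]
[[-0.001 -0.946 -0.323  0.084]
 [ 1.    -0.001 -0.001  0.001]
 [ 0.001 -0.323  0.946 -0.143]
 [ 0.     0.     0.     1.   ]]
up (array([  0.04,   0.03, -21.87]), array([-0.  ,  0.  , 16.85]))
mid (array([-34.45, -12.08, -21.87]), array([-0.  ,  0.  , 16.85]))
W [ 0.74626138 -0.03574206  0.24120889] (array([-73.03, -41.71,  -0.99]), array([-5.89, 39.71, 16.16]))
```

>>> arm_command --pt "0 0 -5 0 0 4 0" --pt "0 0 -10 0 0 8 0" --pt "0 0 -15 0 0 12 0" --pt "0 0 -20 0 0 16.8 0" --pt "-4 -1.5 -22 0 0 16.8 0" --pt "-9 -3.2 -22 0 0 16.8 0" --pt "-14 -4.9 -22 0 0 16.8 0" --pt "-18 -6.3 -22 0 0 16.8 0"

```text
clock: 2.25
tool_pos: [0.3071, 0.4471, 0.4517]
tool_rot: [0.273, 0.962, 0.0, 0.0]
contact_force: [0.3, 1.0, -0.1]
finger_gap: 0.999
gripper_force: 0.0
```

Run:
```python
from h import *
R=Rt(np.radians(40)); S=-R[:,2]
o=sensors.get_obs(); print(o["clock"],o["tool_pos"].round(3),o["joint_positions"].round(2))
print(rel([.55,.13,.46],Rt(0))); print(rel([.72,-.03,.43],Rt(.35))); print(rel(V+S*.2,R))
```

```text
2.25 [0.307 0.447 0.452] [ 0.75  0.02  1.35 -0.    1.77 -0.27]
(array([-37.33, -14.21,  -0.84]), array([0.05, 0.02, 0.09]))
(array([-60.2 , -18.89,   2.17]), array([ 0.03, 20.07,  0.1 ]))
(array([-62.73, -18.01,  21.05]), array([1.000e-02, 4.002e+01, 1.000e-01]))
```

>>> arm_command --pt "-4.7 -1.5 0 0 0 0 0" --pt "-9.4 -3 0 0 0 0 0" --pt "-14.1 -4.5 0 0 0 0 0" --pt "-18.8 -6 0 0 0 0 0" --pt "-23.5 -7.5 0 0 0 0 0" --pt "-28.2 -9 0 0 5 0 0" --pt "-33 -10.5 0 0 10 0 0" --pt "-37.6 -12 0 0 15 0 0"

```text
clock: 3.05
tool_pos: [0.5635, 0.1467, 0.4522]
tool_rot: [0.271, 0.954, 0.037, -0.126]
contact_force: [1.5, 0.7, 0.6]
finger_gap: 1.004
gripper_force: 0.0
```

>>> arm_command --pt "-4.5 -1.2 0 0 3 0 0" --pt "-9 -2.4 -1 0 6 0 0" --pt "-13.5 -3.6 -2 0 9 0 0" --pt "-18 -4.8 -3 0 12 0 0" --pt "-22.5 -6.0 -3 0 15 0 0" --pt "-22.5 -6.5 -3 0 20 0 0" --pt "-22.5 -6.5 -3 0 25 0 0" --pt "-22.5 -6.5 -3 0 25 0 0"

```text
clock: 3.85
tool_pos: [0.6957, -0.0233, 0.407]
tool_rot: [0.26, 0.903, 0.097, -0.328]
contact_force: [0.8, 0.2, -0.7]
finger_gap: 0.999
gripper_force: 0.0
```

Run:
```python
from h import *
R=Rt(np.radians(40)); S=-R[:,2]
o=sensors.get_obs(); print(o["clock"],o["tool_pos"].round(3),o["joint_positions"].round(2))
print(rel(V+S*.2,R))
w=cam("wrist"); save(w[0],"w1.png"); print("V at",proj(*w[1:],V))
for n in("valve_grip","platform_top"): print(n,[(np.round(a["at"]),round(a["score"],2)) for a in eyes.spot_in("wrist",n)[:3]])
```

```text
3.85 [ 0.696 -0.023  0.407] [-0.29  0.95  0.3   0.32  2.55 -1.09]
(array([-14.45,   1.58,   9.53]), array([ 0.43,  0.03, -0.16]))
V at [336.67225066 295.66399917]
valve_grip [(array([352., 303.]), 0.86)]
platform_top [(array([343., 163.]), 0.73)]
```

View pics/w1.png

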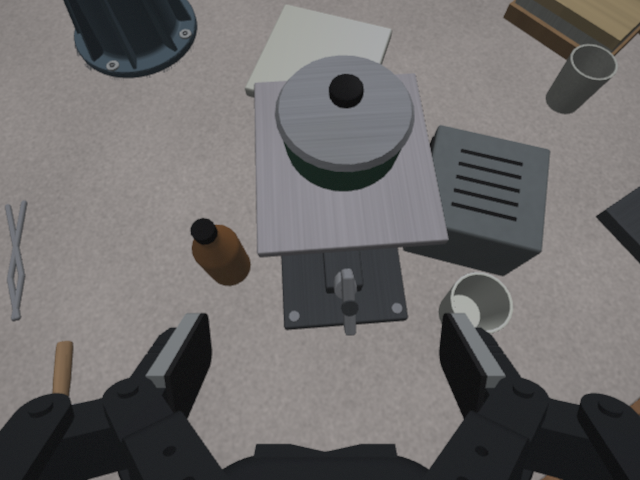

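The wrist view shows the handle bar running image-vertically from about (347,270) to (350,333), with the platform's front edge from (257,252) to (446,241). The brown bottle and the jug stand clear of the path. Elbow joint 3 is at its limit at this height, so lower down should be easier. I'll refine from this view.

Run:
```python
from h import *
w=cam("wrist")[1:]; s=cam("side")[1:]; t=cam("top")[1:]
for n in("wrist","side","top"): print(n,[(np.round(a["at"]),round(a["score"],2)) for a in eyes.spot_in(n,"valve_grip")[:2]])
for uv in [(351,303),(349,302)]:
    print("tri",tri([(*w,uv),(*s,(348,248))]).round(4), "onz",onz(*w,uv,.088).round(4))
print("bar ends", onz(*w,(347,272),.112).round(3), onz(*w,(350,332),.064).round(3))
a,b=onz(*w,(257,252),.235),onz(*w,(446,241),.235); print(a,b,"len",np.linalg.norm(a-b),"front yaw",np.degrees(np.arctan2(*(b-a)[1::-1]))-90)
c=[onz(*w,x,.235) for x in[(255,84),(416,75)]]; print(c)
print("yaw used",np.degrees(np.arctan2(f[1],f[0])))
o=sensors.get_obs(); print(o["joint_positions"].tolist(),o["tool_pos"].tolist(),o["tool_rot"].tolist())
```

```text
wrist [(array([349., 298.]), 0.65)]
side [(array([346., 249.]), 0.77)]
top []
tri [0.6617 0.0347 0.0808] onz [0.657  0.0433 0.088 ]
tri [0.6598 0.0327 0.0842] onz [0.6546 0.0419 0.088 ]
bar ends [0.626 0.056 0.112] [0.684 0.026 0.064]
[ 0.59261418 -0.02610765  0.235     ] [0.6734682  0.12323458 0.235     ] len 0.16982483822709635 front yaw -28.431154071203338
[array([0.42903836, 0.06103338, 0.235     ]), array([0.50850879, 0.21195166, 0.235     ])]
yaw used -31.798912824294426
[-0.2832844971515204, 0.9382834942464666, 0.29803763923709864, 0.321901034743997, 2.5467290215206337, -1.090442202408301] [0.6955309500764042, -0.02090285477484429, 0.41374718510788583] [0.25842238877898854, 0.9056685493585852, 0.0958419777851313, -0.3221748950100112]
```

```bash
cat >> h.py <<'E'
V=np.array([.657,.037,.086]); f=np.array([np.cos(np.radians(-29)),np.sin(np.radians(-29)),0])
E
python3 - <<'E'
from h import *
R=Rt(np.radians(40)); S=-R[:,2]
for d in(.10,.07): print(d,V+S*d,rel(V+S*d,R))
E
```

```text
0.1 [0.71321947 0.00583704 0.16260444] (array([-15.98,   3.03,  19.4 ]), array([ 2.22,  0.73, -2.05]))
0.07 [0.69635363 0.01518593 0.13962311] (array([-15.94,   2.91,  22.4 ]), array([ 2.22,  0.73, -2.05]))
```

>>> arm_command --pt "-3 0.6 3.4 0.4 0.1 -0.4 0" --pt "-6 1.2 7 0.8 0.3 -0.8 0" --pt "-9 1.8 10.5 1.2 0.5 -1.2 0" --pt "-12 2.4 14 1.6 0.6 -1.6 0" --pt "-15 2.8 17.5 2 0.7 -2 0" --pt "-16 3 19.4 2.2 0.7 -2 0" --pt "-16 3 19.4 2.2 0.7 -2 0" --pt "-16 3 19.4 2.2 0.7 -2 0"

```text
clock: 5.1
tool_pos: [0.7128, 0.0052, 0.162]
tool_rot: [0.236, 0.909, 0.086, -0.332]
contact_force: [0.7, -0.3, 1.3]
finger_gap: 1.002
gripper_force: 0.0
```

Run:
```python
from h import *
R=Rt(np.radians(40)); S=-R[:,2]
w=cam("wrist"); save(w[0],"w2.png")
o=sensors.get_obs(); print(o["clock"],o["tool_pos"].round(4),o["joint_positions"].round(2),rel(V+S*.1,R)); print("V at",proj(*w[1:],V))
print([(np.round(a["at"]),round(a["score"],2)) for a in eyes.spot_in("wrist","valve_grip")[:3]])
```

```text
5.15 [0.7135 0.0048 0.1636] [-0.24  1.06  0.58  0.21  2.17 -1.24] (array([-0.01,  0.08,  0.12]), array([ 0.07,  0.05, -0.06]))
V at [325.4805104  235.81259933]
[(array([328., 225.]), 0.94)]
```

View pics/w2.png

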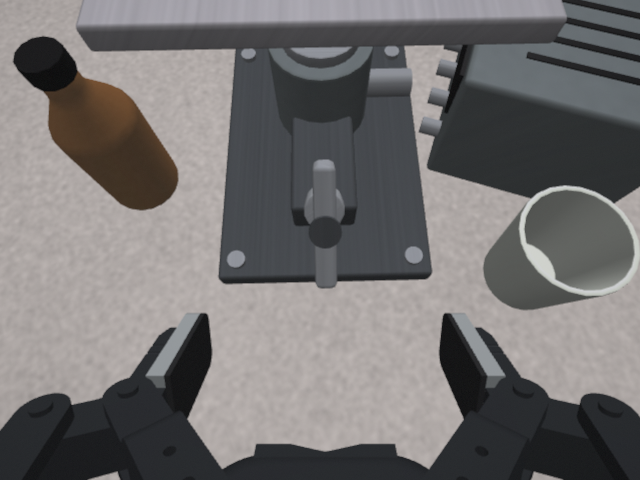

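The handle is clear now: the bar runs from (324,160) to (326,285), centred in the view and well aligned, with its dark cap at (325,231). The jug (560,245) and the bottle are clear of the fingers. I'll check where the model bar projects.

Run:
```python
from h import *
from scipy.optimize import least_squares
w=cam("wrist")[1:]
R=Rt(np.radians(40)); S=-R[:,2]; X=R[:,0]; print("X",X.round(3))
def pr(v): return np.array([proj(*w,v+.013*S+.04*X),proj(*w,v+.013*S-.04*X),proj(*w,v+.013*S)])
print(pr(V).round(1))
ob=np.array([[324,160],[326,284],[325,231]])
r=least_squares(lambda v:(pr(v)-ob)[:2].ravel(),V); print(r.x.round(4),pr(r.x).round(1))
r=least_squares(lambda v:np.r_[(pr(v)-ob)[:2].ravel(),2000*(v[2]-.088)],V); print("z fixed",r.x.round(4),pr(r.x).round(1))
v=r.x; 
for d in(.03,-.019): print(d,rel(v+S*d,R))
```

```text
X [-0.67   0.371  0.643]
[[325.2 176.6]
 [325.5 300.1]
 [325.4 241.6]]
[0.6479 0.0418 0.0873] [[324.8 160. ]
 [325.1 284. ]
 [325.  225.2]]
z fixed [0.6482 0.0416 0.088 ] [[324.8 159.8]
 [325.1 284.2]
 [325.  225.3]]
0.03 (array([0.89, 0.05, 7.69]), array([ 0.11,  0.15, -0.06]))
-0.019 (array([ 0.91,  0.04, 12.59]), array([ 0.11,  0.15, -0.06]))
```

>>> arm_command --pt "0.9 0 3 0 0 0 0" --pt "0.9 0 6 0 0 0 0" --pt "0.9 0 9 0 0 0 0" --pt "0.9 0 12.3 0 0 0 0" --pt "0.9 0 12.3 0 0 0 0" --pt "0.9 0 12.3 0 0 0 0" --grip_force 25

```text
clock: 5.85
tool_pos: [0.6382, 0.0466, 0.0746]
tool_rot: [0.236, 0.909, 0.086, -0.331]
contact_force: [0.3, -0.7, 0.8]
finger_gap: 1.002
gripper_force: 0.0
```

```bash
cat >> h.py <<'E'
V=np.array([.648,.0417,.0875])
E
python3 - <<'E'
from h import *
R=Rt(np.radians(40)); S=-R[:,2]
w=cam("wrist"); save(w[0],"w3.png"); s=cam("side"); t=cam("top"); np.savez("base.npz",side=s[0],top=t[0],wrist=w[0])
o=sensors.get_obs(); print(o["clock"],o["tool_pos"].round(4),o["joint_positions"].round(2),rel(V-S*.016,R),o["contact_force"].round(1))
im=np.hstack([cv2.resize(np.ascontiguousarray(w[0]),(400,300)),cv2.resize(np.ascontiguousarray(s[0][150:330,180:420]),(400,300))]); save(im,"v3.png")
E
```

```text
6.0 [0.6396 0.0459 0.0752] [-0.21  0.94  0.97  0.2   1.9  -1.27] (array([0.08, 0.04, 0.05]), array([ 0.13,  0.14, -0.08])) [ 0.6 -0.1  0.7]
```

View pics/v3.png

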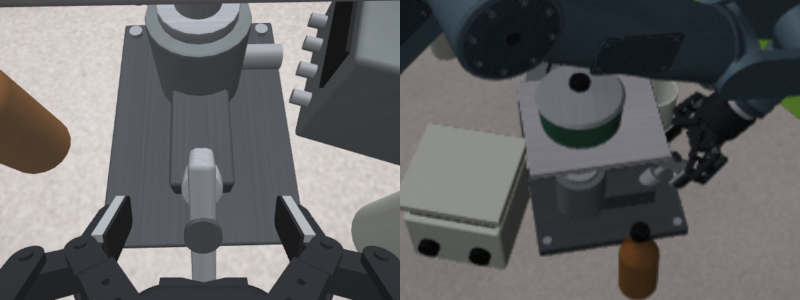

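The bar sits midway between the open fingers (column 205 of 400). In the side view the pan, platform and hotplate stay visible and clear of the arm. Closing now.

>>> arm_command --pt "0 0 0 0 0 0 255" --pt "0 0 0 0 0 0 255" --pt "0 0 0 0 0 0 255" --pt "0 0 0 0 0 0 255" --pt "0 0 0 0 0 0 255" --pt "0 0 0 0 0 0 255" --pt "0 0 0 0 0 0 255" --pt "0 0 0 0 0 0 255" --grip_force 60

```text
clock: 6.8
tool_pos: [0.6371, 0.0468, 0.0727]
tool_rot: [0.236, 0.909, 0.086, -0.332]
contact_force: [0.0, -2.1, -0.2]
finger_gap: 0.158
gripper_force: 59.0
```

```bash
cat >> h.py <<'E'
def drop(px,K,R,t):
    """platform sinking from the side view: template of pan+plate from the base picture, warped for a trial drop, best correlation"""
    b=cv2.cvtColor(np.load("base.npz")["side"],cv2.COLOR_RGB2GRAY).astype(np.float32); g=cv2.cvtColor(np.ascontiguousarray(px),cv2.COLOR_RGB2GRAY).astype(np.float32)
    Q=onz(K,R,t,(288,206),.29); ds=np.arange(-.006,.118,.0005); sc=[]
    u0=proj(K,R,t,Q); z0=(R@Q+t)[2]
    for d in ds:
        q=Q-[0,0,d]; u=proj(K,R,t,q); k=z0/(R@q+t)[2]
        M=np.array([[1/k,0,u0[0]-u[0]/k],[0,1/k,u0[1]-u[1]/k]])  # base -> new patch
        # patch in base coords: sample the new picture at k*(x-u0)+u
        xs,ys=np.meshgrid(np.arange(262,316),np.arange(203,238)); xs=xs.astype(np.float32);ys=ys.astype(np.float32)
        n=cv2.remap(g,((xs-u0[0])*k+u[0]).astype(np.float32),((ys-u0[1])*k+u[1]).astype(np.float32),cv2.INTER_CUBIC)
        p=b[203:238,262:316]; sc.append(np.corrcoef(n.ravel(),p.ravel())[0,1])
    i=int(np.argmax(sc)); return ds[i],sc[i]
def look():
    s=cam("side"); d,c=drop(*s); o=sensors.get_obs()
    print("t %.2f drop mm %.1f corr %.3f"%(o["clock"],d*1000,c),"F",o["contact_force"].round(1),"T",o["torque"].round(2),"gap",round(float(o["finger_gap"]),3),"pos",o["tool_pos"].round(4))
E
python3 -c "
from h import *
look(); look()"
```

```text
t 6.85 drop mm 0.0 corr 0.999 F [ 1.  -1.1  0.4] T [-0.29 -0.3   0.87] gap 0.15 pos [0.6371 0.0468 0.0727]
t 6.90 drop mm 0.0 corr 0.999 F [ 0.7 -2.4  0.6] T [-0.29 -0.24  0.88] gap 0.156 pos [0.6371 0.0468 0.0727]
```

>>> arm_command --pt "0 0 0 0 0 -4 255" --pt "0 0 0 0 0 -8 255" --pt "0 0 0 0 0 -12 255" --pt "0 0 0 0 0 -14 255" --pt "0 0 0 0 0 -14 255"

```text
clock: 7.4
tool_pos: [0.637, 0.0464, 0.0727]
tool_rot: [0.124, 0.931, 0.125, -0.32]
contact_force: [-1.0, -3.8, 1.1]
finger_gap: 0.157
gripper_force: 58.8
```

```bash
python3 -c "
from h import *
look(); look(); look()"
```

```text
t 7.45 drop mm 0.0 corr 0.999 F [-1.2 -4.5  1. ] T [-0.8   0.06  0.83] gap 0.158 pos [0.637  0.0464 0.0727]
t 7.50 drop mm 0.0 corr 0.999 F [-0.9 -4.2  1. ] T [-0.83  0.07  0.88] gap 0.154 pos [0.6369 0.0464 0.0727]
t 7.55 drop mm 0.0 corr 0.999 F [-0.8 -4.1  1.8] T [-0.86  0.11  0.85] gap 0.16 pos [0.637  0.0464 0.0727]
```

>>> arm_command --pt "0 0 0 0 0 -2 255" --pt "0 0 0 0 0 -4 255" --pt "0 0 0 0 0 -4 255" --pt "0 0 0 0 0 -4 255"

```text
clock: 7.95
tool_pos: [0.6369, 0.0462, 0.0727]
tool_rot: [0.092, 0.935, 0.136, -0.315]
contact_force: [-1.5, -5.7, 1.3]
finger_gap: 0.151
gripper_force: 58.9
```

```bash
python3 -c "
from h import *
look(); look(); look()"
```

```text
t 8.00 drop mm 0.0 corr 0.999 F [-0.8 -4.6  1. ] T [-0.96  0.08  0.9 ] gap 0.157 pos [0.6369 0.0462 0.0727]
t 8.05 drop mm 0.0 corr 0.999 F [-1.4 -6.   0.9] T [-0.87  0.15  0.92] gap 0.159 pos [0.6369 0.0462 0.0727]
t 8.10 drop mm 0.0 corr 0.999 F [-1.9 -5.2  1.4] T [-0.93  0.22  0.96] gap 0.154 pos [0.6369 0.0463 0.0727]
```

>>> arm_command --pt "0 0 0 0 0 -2 255" --pt "0 0 0 0 0 -4 255" --pt "0 0 0 0 0 -4 255" --pt "0 0 0 0 0 -4 255"

```text
clock: 8.5
tool_pos: [0.6369, 0.0461, 0.0727]
tool_rot: [0.059, 0.937, 0.147, -0.31]
contact_force: [-1.3, -6.4, 1.1]
finger_gap: 0.156
gripper_force: 58.9
```

```bash
python3 -c "
from h import *
look(); look(); look()"
```

```text
t 8.55 drop mm 0.0 corr 0.999 F [-0.9 -6.3  1.1] T [-1.01  0.17  0.97] gap 0.154 pos [0.6369 0.0461 0.0726]
t 8.60 drop mm 0.0 corr 0.999 F [-2.  -6.   0.8] T [-1.02  0.22  1.  ] gap 0.157 pos [0.6368 0.0461 0.0727]
t 8.65 drop mm 0.0 corr 0.999 F [-2.2 -6.7  0.4] T [-0.94  0.13  0.98] gap 0.154 pos [0.6368 0.0461 0.0726]
```

>>> arm_command --pt "0 0 0 0 0 -2 255" --pt "0 0 0 0 0 -4 255" --pt "0 0 0 0 0 -4 255" --pt "0 0 0 0 0 -4 255"

```text
clock: 9.05
tool_pos: [0.6368, 0.046, 0.0726]
tool_rot: [0.026, 0.939, 0.158, -0.305]
contact_force: [-1.6, -6.6, 0.2]
finger_gap: 0.156
gripper_force: 58.9
```

```bash
python3 -c "
from h import *
look(); look(); look()"
```

```text
t 9.10 drop mm 7.0 corr 0.998 F [-1.3 -5.9  1. ] T [-1.03  0.2   1.02] gap 0.155 pos [0.6368 0.0459 0.0726]
t 9.15 drop mm 8.0 corr 0.997 F [-2.1 -6.2  0.6] T [-1.04  0.15  1.02] gap 0.151 pos [0.6369 0.046  0.0726]
t 9.20 drop mm 9.0 corr 0.996 F [-1.1 -6.7  1.2] T [-1.09  0.17  1.03] gap 0.15 pos [0.6368 0.046  0.0726]
```

>>> arm_command --pt "0 0 0 0 0 0 255" --pt "0 0 0 0 0 0 255" --pt "0 0 0 0 0 0 255" --pt "0 0 0 0 0 0 255" --pt "0 0 0 0 0 0 255" --pt "0 0 0 0 0 0 255" --pt "0 0 0 0 0 0 255" --pt "0 0 0 0 0 0 255"

```text
clock: 10.0
tool_pos: [0.6369, 0.046, 0.0726]
tool_rot: [0.026, 0.939, 0.158, -0.305]
contact_force: [-1.3, -6.8, 0.3]
finger_gap: 0.152
gripper_force: 58.9
```

```bash
python3 -c "
from h import *
look(); look()"
```

```text
t 10.05 drop mm 28.5 corr 0.996 F [-1.8 -7.1  0.6] T [-1.04  0.2   1.04] gap 0.15 pos [0.6368 0.046  0.0726]
t 10.10 drop mm 29.5 corr 0.996 F [-1.4 -5.6  0.8] T [-1.05  0.17  1.1 ] gap 0.157 pos [0.6368 0.0459 0.0726]
```

>>> arm_command --pt "0 0 0 0 0 0 255" --pt "0 0 0 0 0 0 255" --pt "0 0 0 0 0 0 255" --pt "0 0 0 0 0 0 255" --pt "0 0 0 0 0 0 255" --pt "0 0 0 0 0 0 255" --pt "0 0 0 0 0 1 255" --pt "0 0 0 0 0 2 255"

```text
clock: 10.9
tool_pos: [0.6368, 0.046, 0.0726]
tool_rot: [0.043, 0.938, 0.152, -0.308]
contact_force: [-1.5, -6.2, -0.0]
finger_gap: 0.157
gripper_force: 58.9
```

```bash
python3 -c "
from h import *
look(); look(); look()"
```

```text
t 10.95 drop mm 47.0 corr 0.993 F [-1.7 -7.9  0.2] T [-1.02  0.21  0.99] gap 0.155 pos [0.6368 0.046  0.0726]
t 11.00 drop mm 47.5 corr 0.993 F [-1.1 -6.2  1. ] T [-1.07  0.21  0.89] gap 0.155 pos [0.6369 0.046  0.0726]
t 11.05 drop mm 48.0 corr 0.994 F [-1.5 -6.5  0.3] T [-1.05  0.25  0.9 ] gap 0.156 pos [0.6368 0.046  0.0726]
```

>>> arm_command --pt "0 0 0 0 0 0 255" --pt "0 0 0 0 0 0 255" --pt "0 0 0 0 0 0 255" --pt "0 0 0 0 0 0 255" --pt "0 0 0 0 0 0 255" --pt "0 0 0 0 0 0 255" --pt "0 0 0 0 0 0 255" --pt "0 0 0 0 0 0 255"

```text
clock: 11.85
tool_pos: [0.6369, 0.046, 0.0726]
tool_rot: [0.043, 0.938, 0.152, -0.308]
contact_force: [-1.6, -6.4, 0.2]
finger_gap: 0.151
gripper_force: 58.7
```

```bash
python3 -c "
from h import *
look(); look()"
```

```text
t 11.90 drop mm 56.5 corr 0.993 F [-1.9 -6.2  1.3] T [-1.04  0.27  0.9 ] gap 0.155 pos [0.6369 0.046  0.0726]
t 11.95 drop mm 57.0 corr 0.992 F [-1.3 -6.3  0.9] T [-1.08  0.27  0.88] gap 0.153 pos [0.6368 0.046  0.0726]
```

>>> arm_command --pt "0 0 0 0 0 0 255" --pt "0 0 0 0 0 0 255" --pt "0 0 0 0 0 0 255" --pt "0 0 0 0 0 0 255" --pt "0 0 0 0 0 0 255" --pt "0 0 0 0 0 0 255" --pt "0 0 0 0 0 0 255" --pt "0 0 0 0 0 0 255"

```text
clock: 12.75
tool_pos: [0.6368, 0.046, 0.0726]
tool_rot: [0.043, 0.938, 0.152, -0.308]
contact_force: [-1.2, -6.3, 0.6]
finger_gap: 0.154
gripper_force: 58.7
```

>>> arm_command --pt "0 0 0 0 0 0 255" --pt "0 0 0 0 0 0 255" --pt "0 0 0 0 0 0 255" --pt "0 0 0 0 0 0 255" --pt "0 0 0 0 0 0 255" --pt "0 0 0 0 0 3 255" --pt "0 0 0 0 0 8 255" --pt "0 0 0 0 0 8 255"

```text
clock: 13.55
tool_pos: [0.6369, 0.0463, 0.0727]
tool_rot: [0.109, 0.933, 0.13, -0.318]
contact_force: [-0.5, -5.3, 1.6]
finger_gap: 0.155
gripper_force: 58.7
```

Run:
```python
from h import *
look(); look()
w=cam("wrist"); s=cam("side"); save(w[0],"w4.png"); save(s[0],"s4.png")
im=np.hstack([cv2.resize(np.ascontiguousarray(w[0]),(400,300)),cv2.resize(np.ascontiguousarray(s[0][170:290,190:350]),(400,300),interpolation=cv2.INTER_CUBIC)]); save(im,"v4.png")
```

```text
t 13.60 drop mm 70.5 corr 0.989 F [-2.  -4.7  1.3] T [-0.99  0.23  0.71] gap 0.153 pos [0.6369 0.0463 0.0727]
t 13.65 drop mm 70.5 corr 0.989 F [-1.2 -4.7  0.6] T [-1.    0.23  0.7 ] gap 0.157 pos [0.6369 0.0463 0.0727]
```

View pics/v4.png

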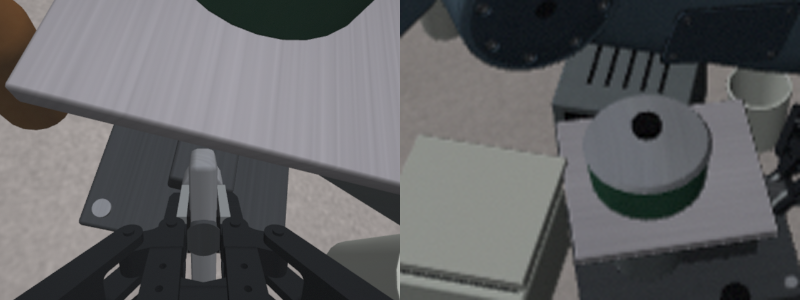

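Stopped at about 70.5 mm. The view shows the plate clear of the gripper, with side-view plate corners at about (253,219), (326,211), (341,264) and (261,275). I'll cross-check the drop with the corners as an independent measure.

Run:
```python
from h import *
from scipy.optimize import least_squares
s=cam("side")[1:]; t=cam("top")[1:]; w=cam("wrist")[1:]
base=np.array([(251.2,200),(327.2,191.2),(341.6,244.4),(258.8,255.2)]); now=np.array([(253.2,218.8),(326,210.8),(340.8,263.6),(261.2,274.8)])
top=np.array([(247,262),(283,209),(330,237),(297,291)])
def cor(x,y,yaw,z):
    c=np.array([[.1,-.09],[-.1,-.09],[-.1,.09],[.1,.09]]); ca,sa=np.cos(yaw),np.sin(yaw)  # TL=back-left(supply side,-y) ...
    return np.c_[c@np.array([[ca,sa],[-sa,ca]])+[x,y],np.full(4,z)]
pj=lambda C,X:np.array([proj(*C,q) for q in X])
y0=np.radians(150)
r=least_squares(lambda p:(pj(s,cor(*p,.235))-base).ravel(),[.54,.09,y0]); print("side fit",r.x.round(4),np.degrees(r.x[2]),r.fun.round(1))
r2=least_squares(lambda p:(pj(t,cor(*p,.235))-top).ravel(),[.54,.09,y0]); print("top fit",r2.x.round(4),np.degrees(r2.x[2]),r2.fun.round(1))
for rr in(r,r2):
    q=least_squares(lambda p:(pj(s,cor(*rr.x,p[0]))-now).ravel(),[.16]); print("z now (xy fixed)",q.x,q.fun.round(1))
q=least_squares(lambda p:(pj(s,cor(*p))-now).ravel(),[*r.x,.16]); print("free",q.x.round(4))
q=least_squares(lambda p:(pj(s,cor(*p))-base).ravel(),[*r.x,.235]); print("free base",q.x.round(4))
# hotplate top, side view corners (crop v4): compare its height
tri_h=[(406,136),(565,157)]
hp=[(190+(a-400)*.4,170+b*.4) for a,b in tri_h]; th=[(229,307),(269,273)]
print("hot corners @.15 side",[onz(*s,h,.15).round(3) for h in hp],"top",[onz(*t,h,.15).round(3) for h in th])
print("wrist corner:", [pj(w,cor(*r.x,z))[3].round(0) for z in(.16,.165,.17)],[pj(w,cor(*r.x,z))[2].round(0) for z in(.16,.165,.17)])
```

```text
side fit [0.5292 0.0795 2.6474] 151.68630660950708 [-2.2 -0.9  1.7 -1.4  2.4  0.4 -1.9  1. ]
top fit [0.5317 0.0976 2.5938] 148.61574756367688 [-0.5 -0.2 -1.3 -1.7  1.5  0.   0.2  1.7]
z now (xy fixed) [0.16131071] [-1.7  0.4  1.9 -0.9  1.5  0.6 -2.   0.6]
z now (xy fixed) [0.14175841] [-2.5 -0.8  0.2  1.1 -4.6  2.2 -7.1 -1.6]
free [0.5462 0.1025 2.6518 0.127 ]
free base [0.5509 0.1095 2.6469 0.1923]
hot corners @.15 side [array([0.359, 0.293, 0.15 ]), array([0.472, 0.17 , 0.15 ])] top [array([0.363, 0.289, 0.15 ]), array([0.471, 0.165, 0.15 ])]
wrist corner: [array([ 184., -348.]), array([ 182., -371.]), array([ 180., -396.])] [array([-167.,   52.]), array([-195.,   31.]), array([-226.,    6.])]
```

Run:
```python
from h import *
s=cam("side")[1:]; t=cam("top")[1:]
c=eyes.camera("wrist"); T=np.eye(4); T[:3,:3]=Rot.from_quat([0.25842238877898854,0.9056685493585852,0.0958419777851313,-0.3221748950100112]).as_matrix(); T[:3,3]=[0.6955309500764042,-0.02090285477484429,0.41374718510788583]
M=np.linalg.inv(T@np.array(c["tool_from_camera"])); w=(np.array(c["camera_matrix"]),M[:3,:3],M[:3,3])
base=[(251.2,200),(327.2,191.2),(341.6,244.4),(258.8,255.2)]
top=[(247,262),(283,209),(330,237),(297,291)]
for nm in("st","sw"): print(nm)
# side: TL = left-back?  names: A back/supply, B front/supply, C front/bottle, D back/bottle
wr={"B":(446,241),"C":(257,252),"D":(255,84),"A":(416,75)}
sd=dict(zip("ABCD",base)); tp=dict(zip("ABCD",top))
for k in "ABCD":
    a=tri([(*s,sd[k]),(*t,tp[k])]); b=tri([(*s,sd[k]),(*w,wr[k])]); d=tri([(*t,tp[k]),(*w,wr[k])]); e=tri([(*s,sd[k]),(*w,wr[k]),(*t,tp[k])])
    print(k,a.round(3),b.round(3),d.round(3),e.round(3))
```

```text
st
sw
A [0.5   0.228 0.203] [0.497 0.222 0.214] [0.496 0.228 0.214] [0.497 0.226 0.211]
B [0.662 0.119 0.223] [0.671 0.133 0.208] [0.666 0.123 0.223] [0.666 0.124 0.217]
C [ 0.579 -0.03   0.215] [ 0.585 -0.027  0.21 ] [ 0.579 -0.027  0.198] [ 0.581 -0.027  0.21 ]
D [0.413 0.072 0.201] [0.412 0.065 0.213] [0.407 0.072 0.208] [0.41  0.069 0.209]
```

Triangulation puts the plate's starting height nearer 0.21 than 0.235, so I need an absolute height check now before letting it down any further.

Run:
```python
from h import *
s=cam("side"); t=cam("top"); w=cam("wrist")
S,T,W=s[1:],t[1:],w[1:]
C_s=(340.8,263.6); C_w=(11,136)
print("C side/wrist",tri([(*S,C_s),(*W,C_w)]).round(4))
for z in(.135,.15,.165): print(z,"side",onz(*S,C_s,z).round(3),"wrist",onz(*W,C_w,z).round(3))
# hotplate corners triangulated
for a,b in[((192.4,224.4),(229,307)),((256,232.8),(269,273))]: print("hot tri",tri([(*S,a),(*T,b)]).round(3))
a=cv2.resize(np.ascontiguousarray(t[0][190:350,210:350]),(350,400),interpolation=cv2.INTER_CUBIC)
b=cv2.resize(np.ascontiguousarray(s[0][190:290,180:292]),(448,400),interpolation=cv2.INTER_CUBIC)
save(cv2.convertScaleAbs(np.hstack([a,b]),alpha=1.3),"v5.png")
```

```text
C side/wrist [ 0.584  -0.0302  0.1388]
0.135 side [ 0.587 -0.029  0.135] wrist [ 0.579 -0.03   0.135]
0.15 side [ 0.579 -0.038  0.15 ] wrist [ 0.59  -0.024  0.15 ]
0.165 side [ 0.571 -0.046  0.165] wrist [ 0.602 -0.017  0.165]
hot tri [0.36  0.289 0.154]
hot tri [0.469 0.165 0.157]
```

View pics/v5.png

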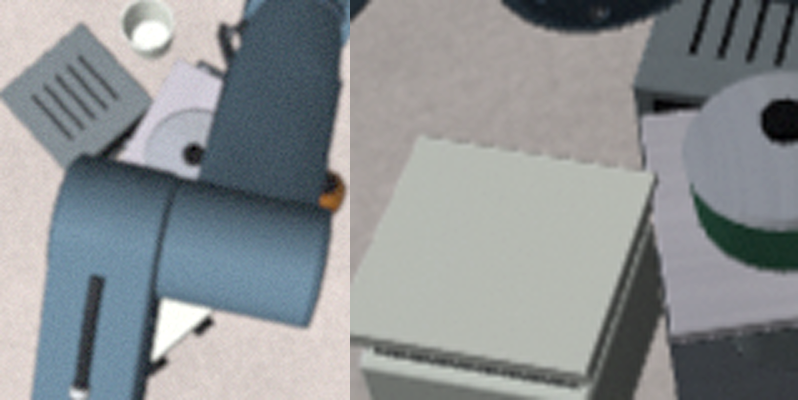

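Run:
```python
from h import *
for n in("w2","w4"):
    g=cv2.cvtColor(cv2.imread(f"pics/{n}.png"),cv2.COLOR_BGR2GRAY).astype(int)
    print(n)
    if n=="w2":
        for c in(110,320,530): print("col",c,g[0:64:2,c])
        for r in(4,16,34): print("row",r,"L",g[r,64:110:2],"R",g[r,540:580:2])
    else:
        for c in(60,200,320,500): print("col",c,[ (i,int(g[i,c])) for i in range(110,320,4)])
        for r in(100,120,130,138,146): print("row",r,g[r,0:60:3])
c=eyes.camera("wrist")
T=np.eye(4); T[:3,:3]=Rot.from_quat([.236,.909,.086,-.332]).as_matrix(); T[:3,3]=[.7135,.0048,.1636]
M=np.linalg.inv(T@np.array(c["tool_from_camera"])); w=(np.array(c["camera_matrix"]),M[:3,:3],M[:3,3])
print("cam z",-M[:3,:3].T@M[:3,3])
for z in(.235,.225,.215,.205,.195):
    a,b=onz(*w,(79,27),z),onz(*w,(566,17),z); print(z,a.round(4),b.round(4),np.linalg.norm(a-b).round(4))
```

```text
w2
col 110 [162 161 160 160 160 160 162 163 164 165 166 166 146 115  94  79  69  69
  68  68  66  66  66  66  65  69 173 168 170 177 175 170]
col 320 [165 165 166 165 166 166 166 166 166 167 150 119  95  83  71  70  70  70
  70  69  69  68  65  70 146 149 145 146 147 116  65  62]
col 530 [159 159 158 159 159 160 160 159 150 119  94  80  70  69  67  66  66  64
  61  61  60  58 110 109 110 110  64  43  42  32 110 109]
row 4 L [163 166 164 162 162 166 168 164 162 138 159 158 159 157 157 157 160 162
 160 159 160 162 163] R [159 158 159 157 155 153 153 154 154 154 153 136 107 107 107  95  76  66
  39  24]
row 16 L [163 162 163 168 165 161 163 144 153 159 159 158 158 157 158 162 161 159
 160 162 164 163 161] R [149 146 145 145 143 141 139 138 138 138 137 136 136 126 101 107 106 108
 107 108]
row 34 L [166 171 173 175 170 167 166 156  85  68  67  67  66  68  67  66  67  68
  69  69  67  68  69] R [ 64  63  63  63  63  62  62  62  58  93 108 108 109 109 109 109 109 109
 108 107]
w4
col 60 [(110, 148), (114, 149), (118, 150), (122, 150), (126, 151), (130, 153), (134, 153), (138, 152), (142, 1
[... 2506 characters left out ...]
 44  44  45  61 130 146 147 148 147 147 147 147 147 150 151 150
 149 149]
row 130 [ 44  45  45  59 129 146 147 148 148 147 147 146 147 150 151 150 148 148
 150 151]
row 138 [ 44  45  44  91  94 100 107 113 119 125 131 140 148 150 149 148 149 150
 152 153]
row 146 [ 45  45  44  44  45  58  63  63  66  71  75  81  83  87  92  98 105 113
 120 125]
cam z [ 0.73814886 -0.00806951  0.32623543]
0.235 [ 0.6115 -0.0233  0.235 ] [0.6806 0.1087 0.235 ] 0.1489
0.225 [ 0.5976 -0.0249  0.225 ] [0.6743 0.1215 0.225 ] 0.1653
0.215 [ 0.5838 -0.0266  0.215 ] [0.668  0.1342 0.215 ] 0.1816
0.205 [ 0.5699 -0.0283  0.205 ] [0.6617 0.147  0.205 ] 0.1979
0.195 [ 0.556  -0.0299  0.195 ] [0.6554 0.1598 0.195 ] 0.2142
```

Run:
```python
from h import *
c=eyes.camera("wrist"); o=sensors.get_obs(); print(o["tool_pos"])
def W(p,q):
    T=np.eye(4); T[:3,:3]=Rot.from_quat(q).as_matrix(); T[:3,3]=p
    M=np.linalg.inv(T@np.array(c["tool_from_camera"])); return (np.array(c["camera_matrix"]),M[:3,:3],M[:3,3])
w2=W([.7135,.0048,.1636],[.236,.909,.086,-.332]); w4=W(o["tool_pos"],o["tool_rot"])
V=np.array([.648,.0417,.0875])
print("w2: z, yaw, gap edge..V")
for z in(.235,.225,.22,.215,.21,.205):
    a,b=[onz(*w2,u,z) for u in((110,24),(530,16))]; e=(b-a)[:2]/np.linalg.norm((b-a)[:2]); n=np.array([e[1],-e[0]])
    print(z,np.degrees(np.arctan2(n[1],n[0])).round(1),(n@(V[:2]-a[:2])).round(4),"C",onz(*w2,(77,25),z).round(4))
print("w4")
for z in(.165,.16,.155,.15,.145,.14,.135):
    P=[onz(*w4,u,z) for u in((60,145),(200,180),(320,211),(500,257))]; e=(P[3]-P[0])[:2]; e/=np.linalg.norm(e); n=np.array([e[1],-e[0]])
    print(z,np.degrees(np.arctan2(n[1],n[0])).round(1),(n@(V[:2]-P[0][:2])).round(4),"C",onz(*w4,(9,135),z).round(4))
```

```text
[0.63692901 0.04631297 0.07267991]
w2: z, yaw, gap edge..V
0.235 -27.8 0.003 C [ 0.6104 -0.0236  0.235 ]
0.225 -27.8 0.0146 C [ 0.5964 -0.0253  0.225 ]
0.22 -27.8 0.0204 C [ 0.5894 -0.0261  0.22  ]
0.215 -27.8 0.0262 C [ 0.5824 -0.027   0.215 ]
0.21 -27.8 0.032 C [ 0.5754 -0.0278  0.21  ]
0.205 -27.8 0.0379 C [ 0.5684 -0.0287  0.205 ]
w4
0.165 -28.0 0.0139 C [ 0.6013 -0.0177  0.165 ]
0.16 -28.0 0.0162 C [ 0.5976 -0.0199  0.16  ]
0.155 -28.0 0.0185 C [ 0.5938 -0.0221  0.155 ]
0.15 -28.0 0.0208 C [ 0.5901 -0.0243  0.15  ]
0.145 -28.0 0.0231 C [ 0.5863 -0.0265  0.145 ]
0.14 -28.0 0.0255 C [ 0.5825 -0.0287  0.14  ]
0.135 -28.0 0.0278 C [ 0.5788 -0.0309  0.135 ]
```

Absolute checks agree on roughly 0.142 m now (start about 0.216 m). That means the lift began partly sunk, and the platform must not go any lower. I'll shut the valve fully, let go and back out along the stem.

>>> arm_command --pt "0 0 0 0 0 5 255" --pt "0 0 0 0 0 10 255" --pt "0 0 0 0 0 14 255" --pt "0 0 0 0 0 16 255" --pt "0 0 0 0 0 17.5 255" --pt "0 0 0 0 0 17.5 255" --pt "0 0 0 0 0 17.5 255"

```text
clock: 15.0
tool_pos: [0.6372, 0.0469, 0.0728]
tool_rot: [0.247, 0.906, 0.082, -0.333]
contact_force: [-0.6, -4.6, 1.3]
finger_gap: 0.153
gripper_force: 74.6
```

Run:
```python
from h import *
look(); R=Rt(np.radians(40)); print(rel(sensors.get_obs()["tool_pos"],R))
```

```text
t 15.05 drop mm 70.5 corr 0.989 F [-1.2 -5.1  0.9] T [-0.15 -0.44  1.75] gap 0.16 pos [0.6372 0.0468 0.0728]
(array([0., 0., 0.]), array([ 0.03, -0.14, -1.54]))
```

>>> arm_command --pt "0 0 0 0 0 0 0" --pt "0 0 0 0 0 0 0" --pt "0 0 0 0 0 0 0" --pt "0 0 0 0 0 0 0" --pt "0 0 0 0 0 0 0" --pt "0 0 0 0 0 0 0" --pt "0 0 0 0 0 0 0" --pt "0 0 -1 0 0 0 0"

```text
clock: 15.85
tool_pos: [0.6418, 0.0443, 0.0795]
tool_rot: [0.248, 0.905, 0.081, -0.335]
contact_force: [0.6, -0.3, 0.0]
finger_gap: 1.001
gripper_force: 0.0
```

>>> arm_command --pt "0 0 -3 0 0 0 0" --pt "0 0 -6 0 0 0 0" --pt "0 0 -9 0 0 0 0" --pt "0 0 -10.5 0 0 0 0" --pt "0 0 -10.5 0 0 0 0" --pt "0 0 -10.5 0 0 0 0"

```text
clock: 16.45
tool_pos: [0.7019, 0.0109, 0.1603]
tool_rot: [0.248, 0.906, 0.082, -0.333]
contact_force: [-0.6, -0.2, -1.5]
finger_gap: 1.006
gripper_force: 0.0
```

Run:
```python
from h import *
look(); w=cam("wrist"); save(w[0],"w5.png"); V=np.array([.648,.0417,.0875])
g=cv2.cvtColor(np.ascontiguousarray(w[0]),cv2.COLOR_RGB2GRAY).astype(int)
for z in(.155,.15,.145,.14,.135): 
    C=np.array([.584,-.027,z]);B=np.array([.668,.132,z]); print(z,"C",proj(*w[1:],C).round(0),"B",proj(*w[1:],B).round(0))
```

```text
t 16.50 drop mm 70.5 corr 0.989 F [0.1 0.4 0.6] T [-0.13 -0.3  -0.03] gap 1.001 pos [0.7014 0.0112 0.1596]
0.155 C [136. 151.] B [503. 134.]
0.15 C [141. 157.] B [499. 140.]
0.145 C [145. 162.] B [495. 145.]
0.14 C [149. 167.] B [492. 151.]
0.135 C [153. 172.] B [488. 156.]
```

View pics/w5.png

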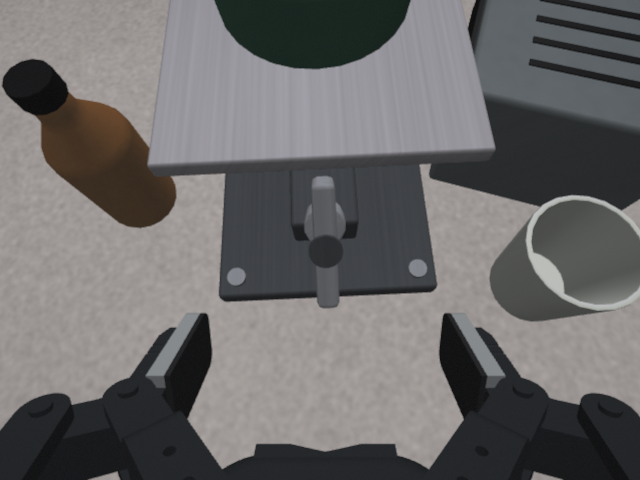

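The last view shows the handle back in line at (325,240), the fingers open and clear of it, and the platform still. Its front corners at (149,163) and (494,150) fit a height of about 0.143 m. It can't be raised again, so I'm handing in.

```bash
python3 -c "
from h import *
print(manip.hand_in())"
```

```text
the job is handed in; nothing more can be done
None
```

I handed the job in, but the platform probably stands too low: I measure its top at about 142–143 mm, and the allowed range is 144–156 mm. I let it down a measured 70 mm counting from the stated 235 mm, but it had actually started at about 216 mm, which I only found afterwards. It sank at about 23 mm/s at most, the valve is shut and released, and as far as I could see the robot touched neither the platform nor any bystander.

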